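# Take the top slide from the rack and lay it on the viewing stage

### The job

A lens barrel lies across the top of a stack of glass slides in the rack on the raised stand: first lay the barrel in the twin V-block cradle, so that it rests in both grooves, about centred on the pair, and is let go. Then slide the top slide alone out of the rack's open end until it overhangs the stand's edge by at least 25 mm, pinch it there, and lay it flat on the viewing stage between the two side cheeks, its far end within about 10 mm of the brass end stop. Leave the two lower slides in the rack and do not disturb the other things on the table.

Things in the scene. Friction and masses are not known exactly. Their poses are not given: they have to be found in the camera images.
- slide_top_center (a point): Centre (half-way up) of the stack's top slide: flat solid wooden frame with three glass panes, 150 mm long (x), 62 wide (y), 6 thick, about 80 g. Starts lying in the rack on two like it, its upper face 63 mm above the table. In the rack its long sides are hidden by rails, so a grip across its width is free only where it overhangs the edge.
- slide_mid_center (a point): Centre of the slide just under the top one, same size and axes. It stays in the rack.
- slide_low_center (a point): Centre of the lowest slide of the three, same size and axes. It stays in the rack.
- barrel_center (a point): Centre of the lens barrel: a plain dark cylinder with brass bands, 36 mm in diameter, 90 mm long, about 160 g. Its y axis is the cylinder's axis; either end is the same. It starts lying across the top slide, roughly square to the slide's length, free to roll. It may be gripped anywhere along its middle.
- stand_edge (a point): Middle of the open edge of the raised stand, 57 mm above the table (level with the top slide's underside). -x points outward, the way the top slide is slid out; +x back along the rack. The stand fills x = 0 to 164 mm. At the start the top slide's centre is at x = 77 to 87 mm. Outside the edge there is only the table below. Friction everywhere is plain and dry, about 0.6.
- stand: The fixed stand with the rack, 164 mm long (x), 126 wide (y), top 45 mm above the table; origin at its foot's centre, open edge at -x. Two side rails along it: inner faces 68 mm apart, 14 thick, tops 62 mm above the table. A 4 mm thick lip at each end, 55 mm above the table, holds the two lower slides (up to 3 mm of play); the top slide's underside is 2 mm higher and clears both.
- cradle_seat (a point): Where the barrel's centre lies when it rests in the cradle, 51.5 mm above the table; y axis along the grooves. Fixed cradle: base plate 70 x 96 x 8 mm and two V-blocks, each 16 mm long, filling 20 to 36 mm either side of the point in y, so fingers at the barrel's middle fit between them. 90 degree grooves, lowest line 26 mm, tops about 50 mm above the table, mouth 45 mm wide.
- stage_seat (a point): Where the slide's centre lies when it is flat on the viewing stage with its far end 2 mm from the stop, 43 mm above the table; slide's length along x, +x to the stop. In this frame the stage's platform runs from x = -23 to +77 mm (face of the stop), so the slide's near end overhangs it by 52 mm, free for fingers. The near end faces roughly to the robot.
- stage: The fixed viewing stage: dark platform with a white panel, top 40 mm above the table, two side cheeks along its whole length (10 mm high, 8 thick, inner faces 72 mm apart) and a brass end stop 18 mm high across its +x end. Same axes as its seat; origin at its foot.
- canister: Bystander: upright cardboard canister, green below, 64 mm across and 72 mm high, origin at its foot.
- lens_ring: Bystander: dark steel ring lying flat, 48 mm across, 12 mm high, origin at its underside.
- dust_brush: Bystander: brush lying on the table, 150 mm long.
- short_tube: Bystander: dark steel tube standing upright, 32 mm across, 45 mm high, origin at its foot.
- screwdriver: Bystander: screwdriver lying on the table, 150 mm long.
- tin: Bystander: low steel can, 64 mm across, 50 mm high, origin at its foot.
There are look-alikes about, which are no part of the job. What is shaped like the part that bears slide_top_center but green or red is not meant.

How it is judged:
On the way, in this order (a step that is already met when the one before it is completed fails the run):
1. the barrel rests in both V-grooves, let go (x of barrel_center in the frame of cradle_seat between -0.004 and 0.004 m and y of barrel_center in the frame of cradle_seat between -0.014 and 0.014 m and z of barrel_center in the frame of cradle_seat between -0.003 and 0.003 m and angle between the y axis of barrel_center and the y axis of cradle_seat, either way round below 0.07 rad and contact force between the fingers and barrel below 0.1 N), for 0.2 s.
2. the top slide, still in the rack, overhangs the stand's edge by at least 20 mm (x of slide_top_center in the frame of stand_edge between 0 and 0.055 m and y of slide_top_center in the frame of stand_edge between -0.006 and 0.006 m and z of slide_top_center in the frame of stand_edge between 0 and 0.005 m and angle between slide_top_center's own z axis and vertical below 0.05 rad), for 0.2 s.
At the end, for the whole second after the job is handed in: Top slide at rest flat on the stage between the cheeks (7 mm sideways, 0.04 rad level, far end within 14 mm of the stop); barrel at rest in both V-grooves (14 mm along them, 0.07 rad); both lower slides still in the rack (moved under 12 mm) (x of slide_top_center in the frame of stage_seat between -0.012 and 0.004 m and y of slide_top_center in the frame of stage_seat between -0.007 and 0.007 m and z of slide_top_center in the frame of stage_seat between -0.003 and 0.003 m and angle between slide_top_center's own z axis and vertical below 0.04 rad and angle between the x axis of slide_top_center and the x axis of stage_seat, either way round below 0.14 rad and linear speed of each of slide_top, barrel below 0.01 m/s and x of barrel_center in the frame of cradle_seat between -0.004 and 0.004 m and y of barrel_center in the frame of cradle_seat between -0.014 and 0.014 m and z of barrel_center in the frame of cradle_seat between -0.003 and 0.003 m and angle between the y axis of barrel_center and the y axis of cradle_seat, either way round below 0.07 rad and distance of each of slide_mid_center, slide_low_center from where it was at the start of the episode below 0.012 m); the robot touches nothing.
It fails at once if a bystander is moved by 25 mm or more (distance of any of canister, lens_ring, dust_brush, short_tube, screwdriver, tin from where it was at the start of the episode above 0.025 m).
It fails at once if a lower slide is pulled from the rack (distance of any of slide_mid_center, slide_low_center from where it was at the start of the episode above 0.03 m).
It also fails if it takes over 67 s, if anything falls off the work surface, if the arm or the gripper's body presses on something with over 40 N, if the wrist force passes 120 N, or if a joint passes its speed limit or range.

### The arm

A 6-joint arm with a two-finger parallel gripper is mounted at the origin on the work surface. World frame = base frame: x ahead of the robot, y to its left, z up, the work surface at z = 0. Lengths are in m, angles in rad, forces in N, time in s.
With the tool pointing down it reaches from about 0.275 to 0.75 m from the base axis. Payload 10.2 kg.
Tool frame: the origin (TCP) lies midway between the tips of the shut fingers; the grasp point (between the pads) lies 19 mm behind it (env.hold_point_z is the distance from the TCP to the grasp point, in m); x points along the fingers, z is the direction in which the jaws open and shut, and the axes are right-handed (so a half turn about x gives the same grasp; the last joint's range is limited). The gripper opens to 85 mm and grips with 20 to 120 N. Pads are 22 mm wide; open, the fingers measure 114 mm over their backs; the gripper's body (76 mm by 85 mm) begins 54 mm behind the grasp point. The pads swing forward as they close: fully open they stand 13 mm farther back than shut.
Start: joints at [-1.521, 0.313, 1.498, -0, 1.331, -0.223], TCP at [0.141, -0.506, 0.231] pointing down, gripper open.
Joint ranges: [-2.94, 2.94], [-0.97, 2.17], [0.19, 2.56], [-1.23, 4.37], [0.02, 3.11], [-2.88, 2.88]. Speed limits (rad/s): [2.39, 2.39, 3.01, 3.14, 3.14, 3.14].

### API

Orientations are given as a unit quaternion [x, y, z, w].
In Python, from bench import env, kinematics, monitor, eyes, job gives the robot as it stands. The module is installed in compiled form; this text tells all that it offers. Calls block until the motion is done:
- env.reach(position, orientation): joint-space move of the TCP to a pose.
- env.movel(position, velocity=0.15, frame=None, guard=None): straight line of the TCP; frame=None keeps the orientation; velocity is the mean speed in m/s. With guard (N) it stops when the force on the tool has changed by that much, and returns True; else False.
- env.set_joints(angles): joint-space move.
- env.release() and env.close_gripper(effort=None): open the fingers fully, or close them until they stop; effort is the grip in N (None keeps the last).
- env.hold(seconds).
- kinematics.ik(position, orientation): joint angles nearest the present ones, or None.
- monitor.sense(): the state.
- eyes.grab_frame(name): name is "scene" or "top" or "wrist"; returns a dict with "frame" (384x512x3 uint8, red, green, blue), "mtx" (3x3 intrinsics, pixels), "view" (4x4, takes a point from world to camera coordinates). Camera axes: x right, y down, z forward; pixel columns grow to the right and rows downward; lengths in m; the calibration is good to about 2 mm. A picture is of the moment at which its call begins. There is no depth.
A pose or a line that the arm cannot do raises env.MotionError and nothing moves.
- job.hand_in(): hands the job in, once; it reports no verdict.
The state is a dict: "clock": time; "joints": joint angles; "qvel": joint speeds; "joint_efforts": joint torques, N m; "position": TCP position; "ee_rot": TCP orientation; "contact_force": force on the tool from outside, world axes, zero at the start; "ft_torque": the same for the moment, N m; "finger_gap": opening from 0.0 (shut) to 1.0 (fully open).
Only numpy, scipy, OpenCV 4.12 (cv2) and the standard library are available. Lean on these libraries where they do the work, as an engineer would, in place of code of your own. Each camera call takes 0.05 s, during which the arm holds its last target.

## Working session

There is one attempt and no reset: what is moved stays moved. The work goes in short steps, each a Python script; the robot and the scene stay as the last script left them, time stands still between calls to the robot, and variables do not carry over. Pictures are saved under pics/ and viewed, and the job is handed in when it is done.

```bash
mkdir -p pics; ls; python3 - <<'E'
from bench import env,kinematics,monitor,eyes,job
import cv2
s=monitor.sense();print(s['clock'],s['position'],s['ee_rot'],s['finger_gap'],env.hold_point_z)
for n in ['scene','top','wrist']:
    f=eyes.grab_frame(n);cv2.imwrite(f'pics/{n}0.png',cv2.cvtColor(f['frame'],cv2.COLOR_RGB2BGR))
    print(n,f['mtx'].tolist(),f['view'].round(4).tolist())
E
```

```text
pics
0.0 [ 0.14141812 -0.50533368  0.230717  ] [ 0.42772867  0.56363356 -0.42702417  0.56304152] 1.0013439800838624 0.0187
scene [[408.2209805224528, 0.0, 259.525803553441], [0.0, 408.2209805224528, 188.13801705546743], [0.0, 0.0, 1.0]] [[0.8189, 0.5736, 0.0201, -0.4679], [0.4166, -0.57, -0.7082, -0.1345], [-0.3947, 0.5883, -0.7057, 1.2786], [0.0, 0.0, 0.0, 1.0]]
top [[383.61617483419155, 0.0, 255.5208291655966], [0.0, 383.61617483419155, 193.2009069451489], [0.0, 0.0, 1.0]] [[-0.0229, -0.9993, -0.029, 0.0678], [-0.9922, 0.0263, -0.1217, 0.5572], [0.1224, 0.026, -0.9921, 0.9268], [0.0, 0.0, 0.0, 1.0]]
wrist [[267.07486450842475, 0.0, 254.98264742541545], [0.0, 267.07486450842475, 193.5749362128455], [0.0, 0.0, 1.0]] [[0.2694, -0.963, -0.0007, -0.5246], [-0.93, -0.2603, 0.2594, -0.034], [-0.25, -0.0692, -0.9658, 0.3784], [0.0, 0.0, 0.0, 1.0]]
```

View pics/scene0.png

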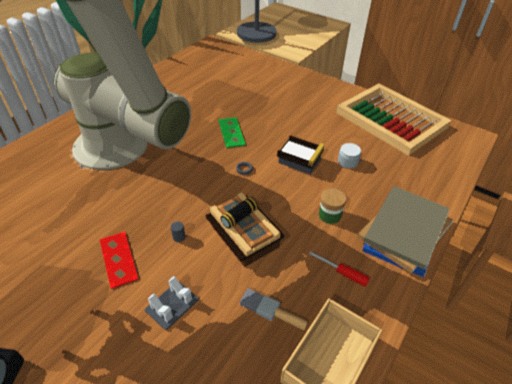

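View pics/top0.png

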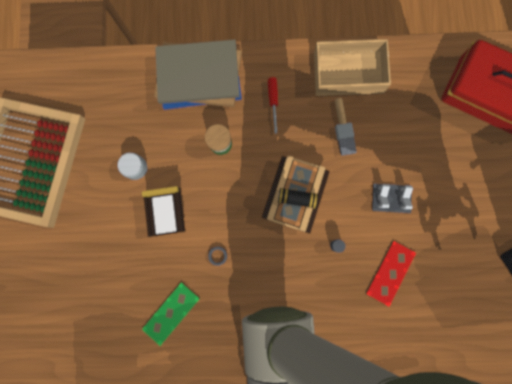

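View pics/wrist0.png

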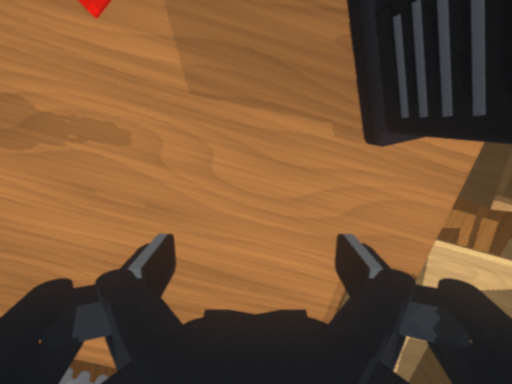

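The scene view shows the stand with the barrel at about (245,225), the cradle at (172,302) and the stage at (301,154). The two look-alikes are red (118,260) and green (232,132). In the top view the stand is at (297,193), the cradle at (392,197) and the stage at (164,212), with its brass stop at (160,190). I'll enlarge these.

```bash
python3 - <<'E'
import cv2,numpy as np
t=cv2.imread('pics/top0.png');s=cv2.imread('pics/scene0.png')
cv2.imwrite('pics/c1.png',cv2.resize(t[145:245,250:350],None,fx=6,fy=6,interpolation=cv2.INTER_CUBIC))
cv2.imwrite('pics/c2.png',cv2.resize(s[185:270,195:295],None,fx=7,fy=7,interpolation=cv2.INTER_CUBIC))
a=cv2.resize(t[170:225,360:425],None,fx=6,fy=6,interpolation=cv2.INTER_CUBIC)
b=cv2.resize(t[180:245,135:195],None,fx=6,fy=6,interpolation=cv2.INTER_CUBIC)
h=max(a.shape[0],b.shape[0]);c=np.zeros((h,a.shape[1]+b.shape[1],3),np.uint8);c[:a.shape[0],:a.shape[1]]=a;c[:b.shape[0],a.shape[1]:]=b
cv2.imwrite('pics/c3.png',c)
E
```

```text
(no output)
```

View pics/c1.png

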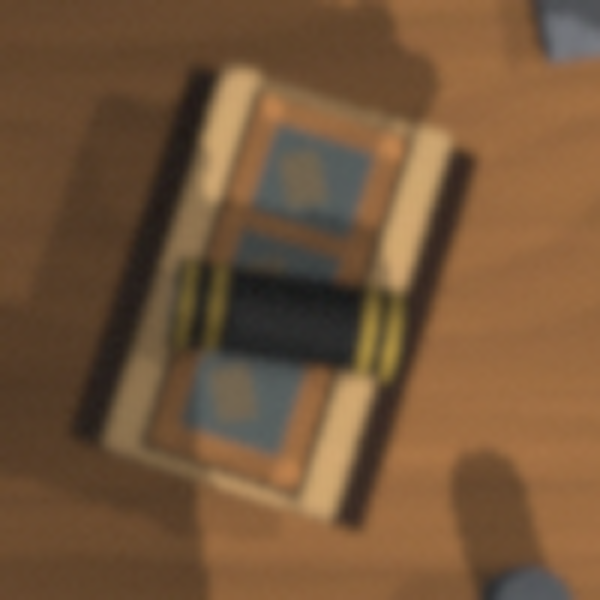

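View pics/c2.png

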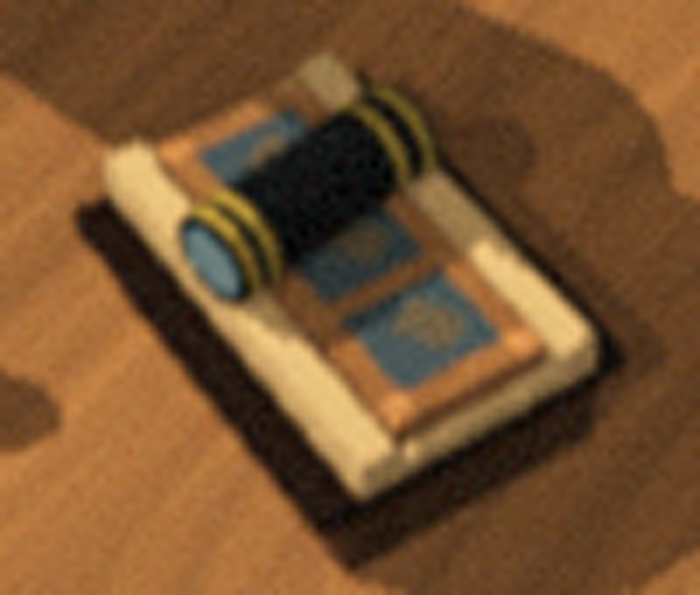

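View pics/c3.png

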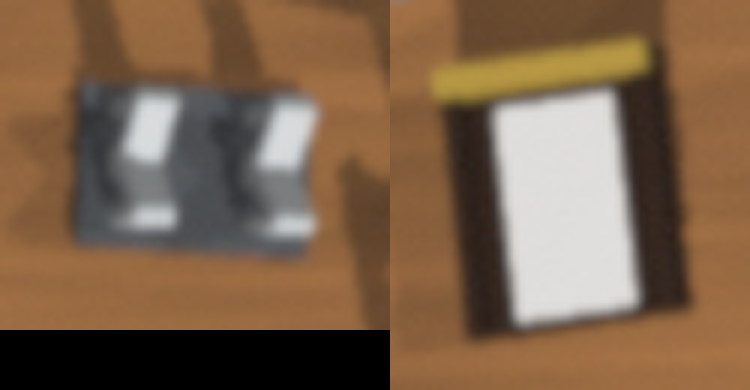

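The crops show the wooden top slide with blue panes, and the barrel lying across it. The red and green plates are the decoys. Next I'll measure poses.

```bash
cat > h.py <<'E'
import cv2,numpy as np
def ray(f,uv):
    K=f['mtx'];V=f['view'];R=V[:3,:3];c=-R.T@V[:3,3]
    d=R.T@np.linalg.inv(K)@np.array([uv[0],uv[1],1.]);return c,d
def onz(f,uv,z):
    c,d=ray(f,uv);return c+d*(z-c[2])/d[2]
def proj(f,p):
    q=f['view'][:3,:3]@np.asarray(p)+f['view'][:3,3];q=f['mtx']@q;return q[:2]/q[2]
def tri(fa,ua,fb,ub):
    c1,d1=ray(fa,ua);c2,d2=ray(fb,ub)
    A=np.stack([d1,-d2],1);t=np.linalg.lstsq(A,c2-c1,rcond=None)[0]
    p,q=c1+d1*t[0],c2+d2*t[1];return (p+q)/2,np.linalg.norm(p-q)
def rect(mask):
    cs,_=cv2.findContours(mask.astype(np.uint8),cv2.RETR_EXTERNAL,cv2.CHAIN_APPROX_NONE)
    c=max(cs,key=cv2.contourArea);return c,cv2.boxPoints(cv2.minAreaRect(c))
def save(img,name): cv2.imwrite('pics/'+name,cv2.cvtColor(img,cv2.COLOR_RGB2BGR))
E
python3 - <<'E'
import pickle
from h import *
from bench import eyes
fs={n:eyes.grab_frame(n) for n in('top','scene')}
pickle.dump(fs,open('f0.pkl','wb'))
t=fs['top'];s=fs['scene']
np.set_printoptions(precision=4,suppress=True)
# stand rails corners
def crop(l,o,k):return [np.array([ (a+.5)/k-.5+o[0],(b+.5)/k-.5+o[1]]) for a,b in l]
def desc(P):
    P=np.array(P);print(P[:,:2].tolist(),'c',P.mean(0),[np.linalg.norm(P[i]-P[(i+1)%4]) for i in range(4)])
desc([onz(t,u,.062) for u in crop([(218,68),(455,132),(335,522),(105,447)],(250,145),6)])
desc([onz(s,u,.062) for u in crop([(322,58),(598,340),(365,492),(107,155)],(195,185),7)])
# cradle base
desc([onz(t,u,.008) for u in crop([(82,85),(315,95),(305,255),(78,243)],(360,170),6)])
# stage outline: yellow stop & cheeks ends
yl=crop([(432-390,72),(645-390,38),(652-390,70),(435-390,103)],(135,180),6)
desc([onz(t,u,.058) for u in yl])
hsv=cv2.cvtColor(t['frame'],cv2.COLOR_RGB2HSV)
m=(hsv[...,1]<40)&(hsv[...,2]>190); m[:, :140]=0;m[:,190:]=0;m[:180]=0;m[245:]=0
c,b=rect(m);print('white',b.tolist());desc([onz(t,u,.04) for u in b])
desc([onz(t,u,.05) for u in crop([(447-390,103),(658-390,72),(690-390,305),(470-390,338)],(135,180),6)])
# barrel
for f,n,box in((t,'t',(275,185,322,213)),(s,'s',(215,192,262,232))):
    h=cv2.cvtColor(f['frame'],cv2.COLOR_RGB2HSV);x0,y0,x1,y1=box
    m=np.zeros(h.shape[:2],bool);hh=h[y0:y1,x0:x1]
    m[y0:y1,x0:x1]=(hh[...,2]<50)|((hh[...,0]>22)&(hh[...,0]<34)&(hh[...,1]>130)&(hh[...,2]>80))
    m=cv2.morphologyEx(m.astype(np.uint8),cv2.MORPH_OPEN,np.ones((3,3)))
    c,b=rect(m);print(n,b.tolist(),b.mean(0))
    im=cv2.cvtColor(f['frame'],cv2.COLOR_RGB2BGR).copy();cv2.drawContours(im,[c],-1,(0,0,255),1)
    cv2.imwrite(f'pics/b_{n}.png',cv2.resize(im[y0-20:y1+20,x0-20:x1+20],None,fx=6,fy=6))
E
python3 -c "
import cv2,numpy as np
a=cv2.imread('pics/b_t.png');b=cv2.imread('pics/b_s.png');h=max(a.shape[0],b.shape[0])
f=lambda i:np.pad(i,((0,h-i.shape[0]),(0,0),(0,0)))
cv2.imwrite('pics/b_ts.png',cv2.resize(np.hstack([f(a),f(b)]),None,fx=.75,fy=.75))"
```

```text
[[0.6458112530942544, -0.023629897023433502], [0.6164101077737085, -0.11908329321979744], [0.4595399310585265, -0.06425287347809089], [0.49173262593852024, 0.026797163363283413]] c [ 0.5534 -0.045   0.062 ] [np.float64(0.09987881753194658), np.float64(0.1661764943417214), np.float64(0.0965736962762221), np.float64(0.16212067038302463)]
[[0.492178064156017, 0.02540117681478693], [0.6472569967282609, -0.026271149772237212], [0.6204970386893089, -0.12256958709757765], [0.4593901915973384, -0.05851792309562287]] c [ 0.5548 -0.0455  0.062 ] [np.float64(0.163461018786323), np.float64(0.09994740809820427), np.float64(0.1733725233170899), np.float64(0.0900969473217461)]
[[0.5784715029491991, -0.24764002379988492], [0.5714976221346257, -0.3456895051914615], [0.5034949781229424, -0.33660130570759467], [0.5109615545540219, -0.2419030821251127]] c [ 0.5411 -0.293   0.008 ] [np.float64(0.09829718111305634), np.float64(0.06860725152954524), np.float64(0.09499212237485222), np.float64(0.06775327026866843)]
[[0.5673877679921631, 0.33468035789826095], [0.5791381384172085, 0.24650655499612995], [0.565
[... 734 characters left out ...]
)]
[[0.555348978658704, 0.3308606274079543], [0.5659598573659181, 0.24293122329240485], [0.46959154515846535, 0.2296415011769754], [0.4582904616144512, 0.32013866660435897]] c [0.5123 0.2809 0.05  ] [np.float64(0.08856732385623275), np.float64(0.09728035933125674), np.float64(0.09120006271741272), np.float64(0.09764894353910519)]
t [[286.6307678222656, 202.953857421875], [288.3384704589844, 189.29232788085938], [309.6307678222656, 191.953857421875], [307.9230651855469, 205.61538696289062]] [298.1308 197.4539]
s [[227.58428955078125, 210.13485717773438], [245.02249145507812, 199.23599243164062], [253.67416381835938, 213.07867431640625], [236.2359619140625, 223.9775390625]] [240.6292 211.6068]
```

View pics/b_ts.png

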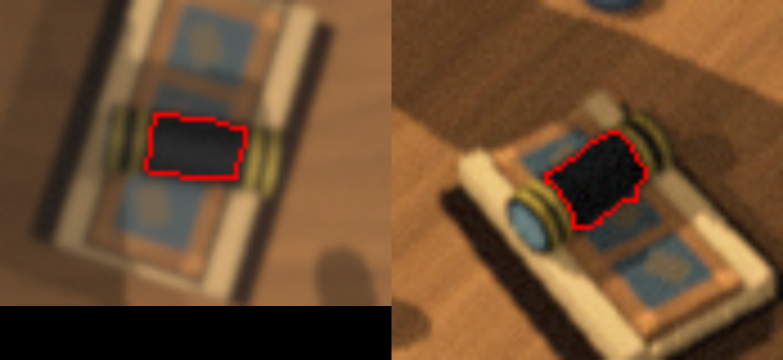

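```bash
python3 - <<'E'
import pickle
from h import *
from scipy.spatial.transform import Rotation as Ro
from bench import eyes,monitor,kinematics,env
np.set_printoptions(precision=4,suppress=True)
fs=pickle.load(open('f0.pkl','rb'));t=fs['top'];s=fs['scene']
p,e=tri(t,(298.13,197.45),s,(240.63,211.6));print('barrel',p,e, onz(t,(298.13,197.45),.081),onz(s,(240.63,211.6),.081))
# axis from top: mid of ends
crop=lambda a,b:np.array([(a+.5)/6-.5+250,(b+.5)/6-.5+145])
L=onz(t,crop(181,303),.081);R=onz(t,crop(402,338),.081);d=L-R;print('ends',L,R,(L+R)/2,np.linalg.norm(d),np.degrees(np.arctan2(d[1],d[0])))
w=eyes.grab_frame('wrist');st=monitor.sense()
T=np.eye(4);T[:3,:3]=Ro.from_quat(st['ee_rot']).as_matrix();T[:3,3]=st['position']
print(w['view']@T)  # tool->cam
print(T)
E
```

```text
barrel [ 0.5421 -0.0457  0.0863] 0.0064223378404824095 [ 0.5402 -0.0482  0.081 ] [ 0.5416 -0.0399  0.081 ]
ends [ 0.547  -0.0048  0.081 ] [ 0.5308 -0.0915  0.081 ] [ 0.5389 -0.0482  0.081 ] 0.08820121972987685 79.41088364408864
[[-0.0002 -0.      1.      0.0001]
 [-0.2596 -0.9657 -0.0001  0.026 ]
 [ 0.9657 -0.2596  0.0002  0.155 ]
 [ 0.      0.      0.      1.    ]]
[[-0.      0.963   0.2694  0.1414]
 [ 0.0004  0.2694 -0.963  -0.5055]
 [-1.      0.0001 -0.0004  0.2311]
 [ 0.      0.      0.      1.    ]]
```

```bash
cat >> h.py <<'E'
from scipy.spatial.transform import Rotation as Ro
def quat(deg):
    a=np.radians(deg);z=np.array([np.cos(a),np.sin(a),0]);x=np.array([0,0,-1.]);y=np.cross(z,x)
    return Ro.from_matrix(np.stack([x,y,z],1)).as_quat()
def off(p,yaw,dx,dy,z):
    a=np.radians(yaw);return [p[0]+np.cos(a)*dx-np.sin(a)*dy,p[1]+np.sin(a)*dx+np.cos(a)*dy,z]
E
python3 - <<'E'
from h import *
from bench import kinematics
np.set_printoptions(precision=3,suppress=True)
for n,p,y in(('barrel',(.54,-.048,.1),-10.6),('cradle',(.541,-.293,.1),-4.3),('push',(.632,-.075,.06),71),('grip',(.46,-.013,.06),71),('stage',(.46,.28,.04),97)):
    for k in(0,180): 
        j=kinematics.ik(p,quat(y+k));print(n,k,j)
E
```

```text
barrel 0 [-0.305  0.488  1.611 -0.     1.043 -0.12 ]
barrel 180 None
cradle 0 [-0.687  0.63   1.369 -0.     1.143 -0.611]
cradle 180 [-0.687  0.63   1.369 -0.     1.143  2.53 ]
push 0 [-0.302  0.721  1.323 -0.     1.098 -1.541]
push 180 [-0.302  0.721  1.323 -0.     1.098  1.601]
grip 0 [-0.284  0.4    1.887 -0.     0.855 -1.523]
grip 180 [-0.284  0.4    1.887 -0.     0.855  1.619]
stage 0 [ 0.329  0.57   1.665 -0.     0.907 -1.364]
stage 180 [ 0.329  0.57   1.665 -0.     0.907  1.778]
```

```bash
python3 - <<'E'
from h import *
import pickle
from bench import env,eyes,monitor
env.reach([.54,-.048,.24],quat(-10.6))
w=eyes.grab_frame('wrist');save(w['frame'],'w1.png');pickle.dump(w,open('w1.pkl','wb'))
t=eyes.grab_frame('top');s=monitor.sense();print(s['clock'],s['position'])
print(proj(w,[.54,-.048,.081]))
E
```

```text
2.575 [ 0.53993721 -0.04872305  0.23998364]
[255.11956559 179.72961018]
```

View pics/w1.png

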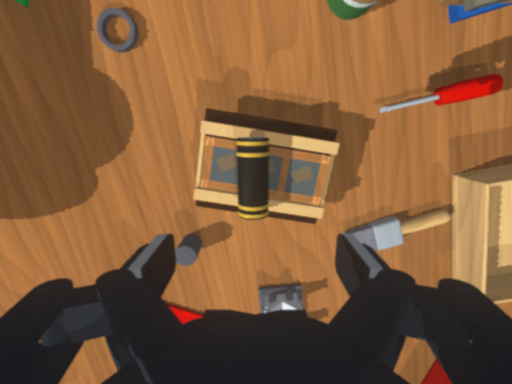

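The barrel is at (252,178), and its axis is vertical in the image, so the jaws are square to it. Next is an enlarged crop of both rack ends.

```bash
python3 - <<'E'
from h import *
im=cv2.imread('pics/w1.png')
cv2.imwrite('pics/w1c.png',cv2.resize(im[100:230,185:350],None,fx=4.6,fy=4.6,interpolation=cv2.INTER_CUBIC))
E
```

```text
(no output)
```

View pics/w1c.png

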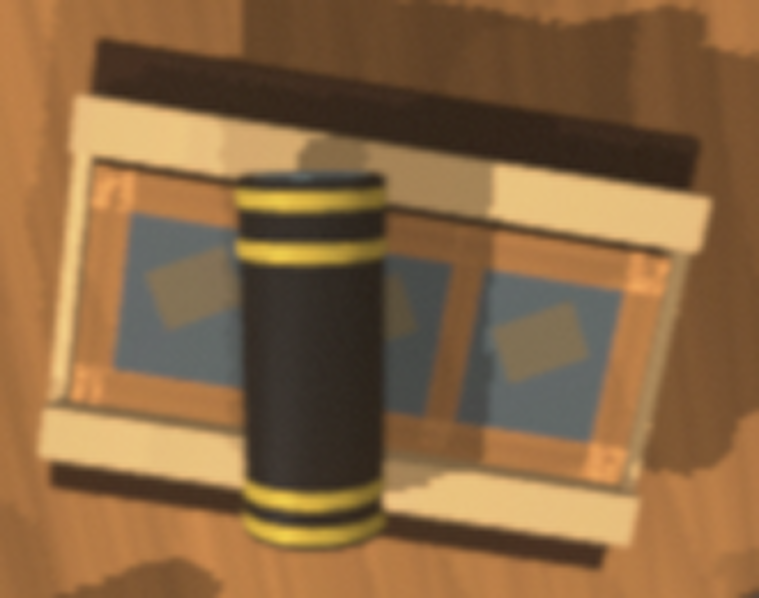

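Both rack ends look the same: a low lip, with the slide clearing it. The barrel sits within 2 mm of its predicted place (measured (253,178), predicted (255,180)), so I'll grasp it.

```bash
python3 - <<'E'
from h import *
import pickle
from bench import env,eyes,monitor
def st(): s=monitor.sense();print(round(s['clock'],2),s['position'].round(4),round(s['finger_gap'],3),s['contact_force'].round(1))
env.movel([.5385,-.048,.064],velocity=.15,guard=15);st()
env.close_gripper(35);st()
env.movel([.5385,-.048,.175],velocity=.2);st()
env.reach([.541,-.293,.20],quat(-4.3));st()
w=eyes.grab_frame('wrist');save(w['frame'],'w2.png');pickle.dump(w,open('w2.pkl','wb'))
for n in('scene','top'):
    f=eyes.grab_frame(n);save(f['frame'],n+'2.png');pickle.dump(f,open(n+'2.pkl','wb'))
E
```

```text
3.9 [ 0.539  -0.0481  0.0648] 1.0 [-0.2 -0.5 -0.1]
4.42 [ 0.5386 -0.048   0.0643] 0.411 [-0.4  0.6  3.6]
5.12 [ 0.5379 -0.0478  0.1736] 0.407 [-0.5 -1.3 -0.8]
6.1 [ 0.5412 -0.2917  0.1994] 0.407 [ 0.4  0.1 -2.1]
```

View pics/w2.png

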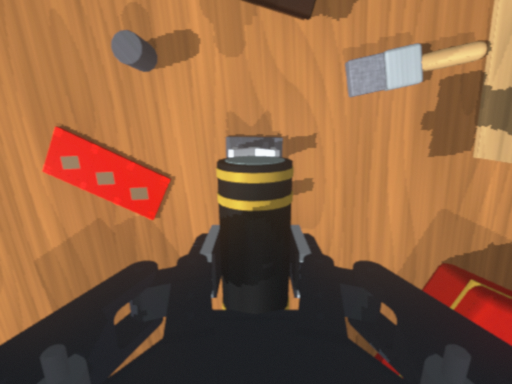

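View pics/scene2.png

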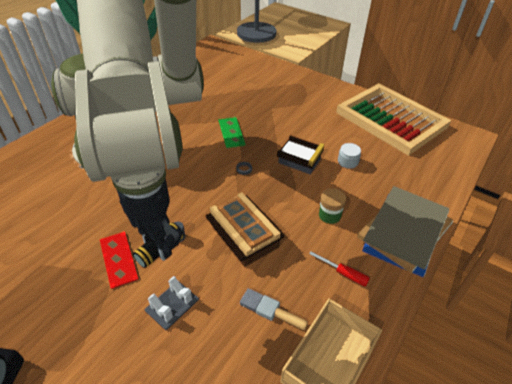

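The barrel is held at its middle and the slide stayed in the rack (244,225). I'll cross-check the cradle in the scene view.

```bash
python3 - <<'E'
from h import *
import pickle
s=pickle.load(open('scene2.pkl','rb'));t=pickle.load(open('f0.pkl','rb'))['top']
im=cv2.cvtColor(s['frame'],cv2.COLOR_RGB2BGR)
big=cv2.resize(im[268:333,138:206],None,fx=8,fy=8,interpolation=cv2.INTER_CUBIC)
# predicted plate & V corners
def dr(f,big,o,k):
  for z,X,Y,c in((.008,.035,.048,(0,0,255)),(.050,.0225,.036,(0,255,0))):
    P=[proj(f,off((.541,-.293),-4.3,a*X,b*Y,z)) for a,b in((1,1),(1,-1),(-1,-1),(-1,1))]
    P=np.array([[(p[0]-o[0]+.5)*k,(p[1]-o[1]+.5)*k] for p in P]).astype(int)
    cv2.polylines(big,[P],True,c,1)
dr(s,big,(138,268),8)
b2=cv2.resize(cv2.cvtColor(t['frame'],cv2.COLOR_RGB2BGR)[170:225,360:425],None,fx=8,fy=8,interpolation=cv2.INTER_CUBIC)
dr(t,b2,(360,170),8)
h=max(big.shape[0],b2.shape[0]);g=lambda i:np.pad(i,((0,h-i.shape[0]),(0,0),(0,0)))
cv2.imwrite('pics/cr.png',cv2.resize(np.hstack([g(big),g(b2)]),None,fx=.74,fy=.74))
E
```

```text
(no output)
```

View pics/cr.png

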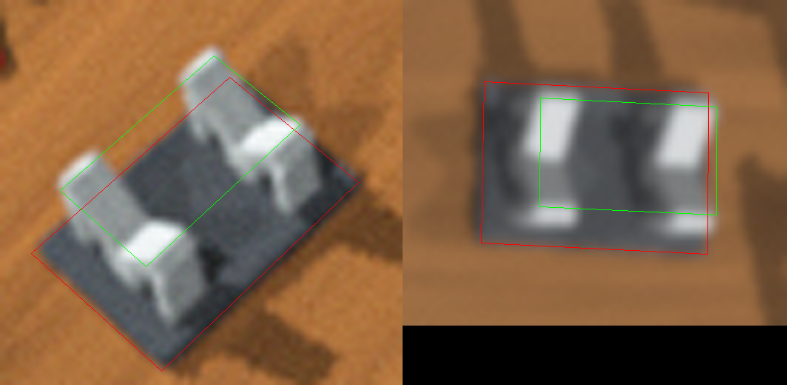

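Predicted plate and V-block outlines match in both views to about 2 mm. Lowering the barrel.

```bash
python3 - <<'E'
from h import *
import pickle
from bench import env,eyes,monitor
def st(): s=monitor.sense();print(round(s['clock'],2),s['position'].round(4),round(s['finger_gap'],3),s['contact_force'].round(1))
p=[.5405,-.293]
env.movel(p+[.07],velocity=.15);st()
print(env.movel(p+[.034],velocity=.05,guard=8));st()
env.hold(.1);st()
env.release();st()
env.movel(p+[.15],velocity=.2);st()
env.hold(.3)
for n in('wrist','scene','top'):
    f=eyes.grab_frame(n);save(f['frame'],n+'3.png');pickle.dump(f,open(n+'3.pkl','wb'))
im=cv2.imread('pics/scene3.png')[260:340,130:215];w=cv2.imread('pics/wrist3.png')
cv2.imwrite('pics/c4.png',np.hstack([cv2.resize(im,(408,384),interpolation=cv2.INTER_CUBIC),w[:,:392]]))
cv2.imwrite('pics/c4.png',np.hstack([cv2.resize(im,(400,376),interpolation=cv2.INTER_CUBIC),w[:376,60:450]]))
E
```

```text
7.27 [ 0.541  -0.2933  0.0711] 0.409 [ 0.  -0.4 -1.2]
True
7.92 [ 0.5397 -0.2926  0.0354] 0.411 [-1.6  0.2  3. ]
8.02 [ 0.5398 -0.2926  0.0354] 0.41 [-1.9 -0.   4.1]
8.57 [ 0.5397 -0.2923  0.0352] 1.001 [ 1.1  0.1 -0. ]
9.29 [ 0.54   -0.2926  0.1487] 0.999 [ 0.1 -0.1  0. ]
```

View pics/c4.png

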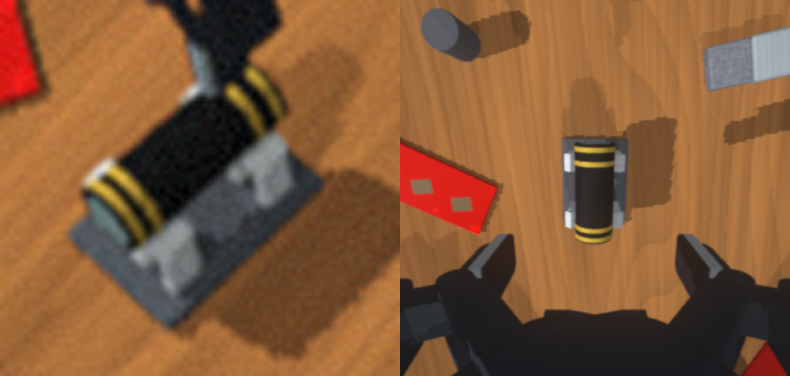

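The barrel lies in both grooves and is released: bands and body are centred between the white blocks in the wrist view, and contact height gave a centre of about 0.052 m. Now I'll measure the slide and stand closely.

```bash
python3 - <<'E'
from h import *
import pickle
from bench import env,eyes,monitor
env.movel([.5405,-.293,.2],velocity=.3)
env.reach([.575,-.050,.24],quat(71))
env.close_gripper(40)
s=monitor.sense();print(s['clock'],s['position'])
w=eyes.grab_frame('wrist');save(w['frame'],'w4.png');pickle.dump(w,open('w4.pkl','wb'))
im=cv2.imread('pics/w4.png');im=im[60:260,150:360];print(im.shape)
cv2.imwrite('pics/w4c.png',cv2.resize(im,None,fx=3,fy=3,interpolation=cv2.INTER_CUBIC))
E
```

```text
11.8 [ 0.57500001 -0.04999671  0.2400048 ]
(200, 210, 3)
```

View pics/w4.png

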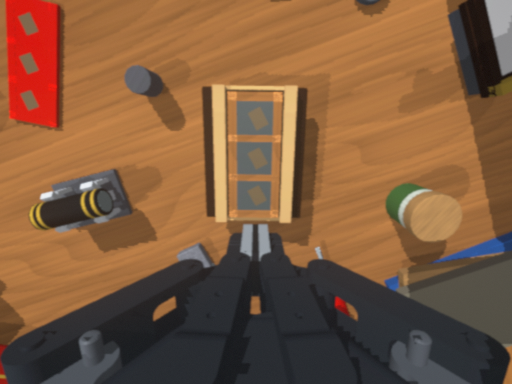

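View pics/w4c.png

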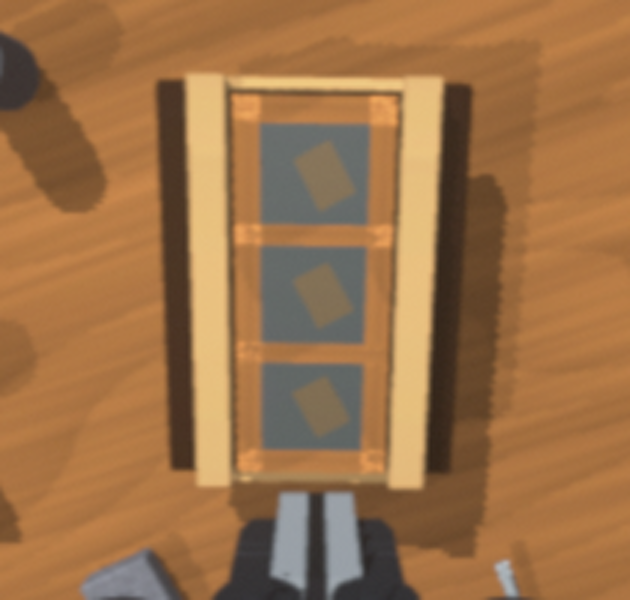

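```bash
python3 - <<'E'
from h import *
import pickle
np.set_printoptions(precision=4,suppress=True)
w=pickle.load(open('w4.pkl','rb'))
g=lambda a,b:((a+.5)/3-.5+150,(b+.5)/3-.5+60)
for nm,z,l in(('rail',.062,[(185,73),(443,77),(424,490),(197,487)]),('slide',.063,[(231,93),(398,95),(383,474),(234,474)])):
    P=np.array([onz(w,g(*u),z) for u in l])[:,:2]
    n=(P[0]+P[1])/2;f=(P[2]+P[3])/2;d=f-n
    print(nm,P.tolist(),'near',n,'far',f,'c',(n+f)/2,'len',np.hypot(*d),'w',np.hypot(*(P[0]-P[1])),np.hypot(*(P[2]-P[3])),'yaw',np.degrees(np.arctan2(d[1],d[0])))
for n in('top3','scene3'):
    f=pickle.load(open(n+'.pkl','rb'));h=cv2.cvtColor(f['frame'],cv2.COLOR_RGB2HSV)
E
```

```text
rail [[0.4581528076917042, -0.061686459862427614], [0.49088953779452954, 0.029071262323672367], [0.6463586844261222, -0.025880264540644387], [0.6134910374080315, -0.11716489572315639]] near [ 0.4745 -0.0163] far [ 0.6299 -0.0715] c [ 0.5522 -0.0439] len 0.1649211947110896 w 0.09648138491042993 0.0970214724204547 yaw -19.56014252970597
slide [[0.47045174061086986, -0.04783798602063049], [0.49150640721329, 0.011129962472155162], [0.6333603147600358, -0.04020445150247426], [0.6128016683886732, -0.09992934251490873]] near [ 0.481  -0.0184] far [ 0.6231 -0.0701] c [ 0.552  -0.0442] len 0.1512189720325054 w 0.06261403944154127 0.06316423471451164 yaw -19.99715770106265
```

Measured sizes check: rails 97 x 165 mm and slide 63 x 151 mm, with yaw about -19.6°. I take the open edge to be the end facing the robot: the free finger end on the stage faces the robot too, and the table outside that edge is clear. I'll push the slide's rear face from the far end, above the lower slides (z 57) and below the slide top (63).

```bash
cat >> h.py <<'E'
E0=(.4750,-.0165);YW=-19.6
E
python3 - <<'E'
from h import *
import pickle
from bench import env,eyes,monitor
def st(): s=monitor.sense();print(round(s['clock'],2),s['position'].round(4),round(s['finger_gap'],3),s['contact_force'].round(1))
q=quat(YW+90)
P=lambda x,z:off(E0,YW,x,0,z)
env.reach(P(.184,.12),q);st()
print(env.movel(P(.184,.0603),velocity=.12,guard=8));st()
print(env.movel(P(.165,.0603),velocity=.05,guard=10));st()
print(env.movel(P(.124,.0603),velocity=.04,guard=10));st()
for n in('wrist','scene','top'):
    f=eyes.grab_frame(n);save(f['frame'],n+'5.png');pickle.dump(f,open(n+'5.pkl','wb'))
im=cv2.imread('pics/scene5.png')[175:285,185:305];w=cv2.imread('pics/wrist5.png')
cv2.imwrite('pics/c5.png',np.hstack([cv2.resize(im,(400,376),interpolation=cv2.INTER_CUBIC),w[:376,60:450]]))
E
```

```text
12.47 [ 0.6485 -0.0781  0.1213] 0.002 [-0.1 -0.6  1.1]
False
13.12 [ 0.6489 -0.0783  0.0617] 0.001 [ 1.  -0.5 -0.4]
False
13.66 [ 0.6306 -0.0719  0.0607] 0.003 [ 0.  -0.8  0. ]
False
14.83 [ 0.5919 -0.0581  0.0602] -0.003 [ 0.6  0.4 -0.5]
```

View pics/c5.png

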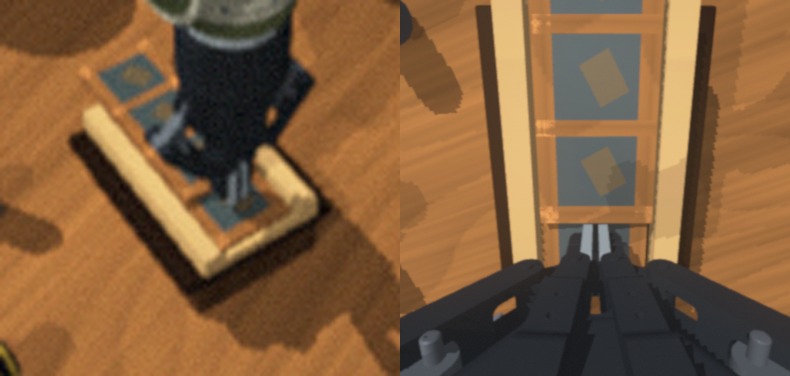

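The slide moved out alone. The rear edge is at about (257,222) in the wrist view, with the mid slide visible below at its original place. Measuring the overhang.

```bash
python3 - <<'E'
from h import *
import pickle
w=pickle.load(open('wrist5.pkl','rb'));s=pickle.load(open('scene5.pkl','rb'))
a=np.radians(YW)
def loc(p): d=p[:2]-np.array(E0);return (np.cos(a)*d[0]+np.sin(a)*d[1],-np.sin(a)*d[0]+np.cos(a)*d[1])
print('rear',loc(onz(w,(257,222),.063)))
for u in((80,70),(155,42)):
  px=((u[0]+.5)*120/400-.5+185,(u[1]+.5)*110/376-.5+175);print('front corner',loc(onz(s,px,.063)))
im=cv2.imread('pics/top5.png');cv2.imwrite('pics/t5c.png',cv2.resize(im[145:255,240:350],None,fx=5,fy=5,interpolation=cv2.INTER_CUBIC))
E
```

```text
rear (np.float64(0.11245029907516932), np.float64(0.000993164573314942))
front corner (np.float64(-0.03627149042750531), np.float64(-0.02733105541942675))
front corner (np.float64(-0.029030298037209867), np.float64(0.03632556694919882))
```

View pics/t5c.png

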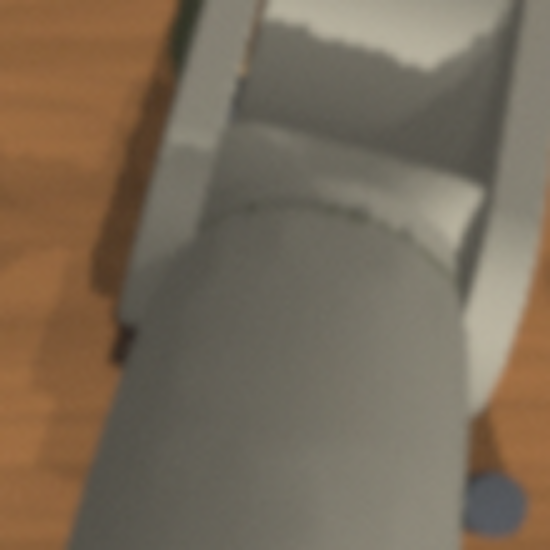

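The rear face is at x=112, so the slide's centre is at about 37 mm and it overhangs about 37 mm. Backing off and going to pinch the overhang.

```bash
python3 - <<'E'
from h import *
import pickle
from bench import env,eyes,monitor
def st(): s=monitor.sense();print(round(s['clock'],2),s['position'].round(4),round(s['finger_gap'],3),s['contact_force'].round(1))
q=quat(YW+90)
P=lambda x,z,y=0:off(E0,YW,x,y,z)
env.movel(P(.130,.0603),velocity=.08)
env.movel(P(.130,.14),velocity=.15);st()
env.release()
env.movel(P(-.02,.14),velocity=.2);st()
w=eyes.grab_frame('wrist');save(w['frame'],'w6.png');pickle.dump(w,open('w6.pkl','wb'))
t=eyes.grab_frame('scene');save(t['frame'],'s6.png');pickle.dump(t,open('s6.pkl','wb'))
im=cv2.imread('pics/s6.png')[175:285,185:305];w=cv2.imread('pics/w6.png')
cv2.imwrite('pics/c6.png',np.hstack([cv2.resize(im,(400,376),interpolation=cv2.INTER_CUBIC),w[:376,60:450]]))
E
```

```text
15.92 [ 0.5969 -0.06    0.139 ] -0.0 [-0.1 -0.1 -0.8]
17.6 [ 0.457  -0.0102  0.1402] 1.001 [ 0.5 -0.4  0. ]
```

View pics/c6.png

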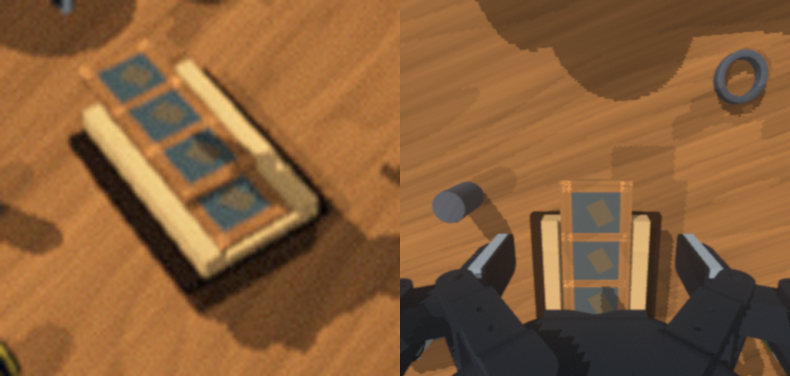

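The slide sticks out cleanly toward the robot, with its end at v≈182 in the wrist view; the lower slides are still at the rear. Checking the numbers, then pinching.

```bash
python3 - <<'E'
from h import *
import pickle
from bench import env,eyes,monitor
def st(): s=monitor.sense();print(round(s['clock'],2),s['position'].round(4),round(s['finger_gap'],3),s['contact_force'].round(1))
w=pickle.load(open('w6.pkl','rb'));a=np.radians(YW)
def loc(p): d=p[:2]-np.array(E0);return np.round((np.cos(a)*d[0]+np.sin(a)*d[1],-np.sin(a)*d[0]+np.cos(a)*d[1]),4)
L=loc(onz(w,(221.5,181.5),.063));R=loc(onz(w,(292.5,181.5),.063));print(L,R)
y=(L[1]+R[1])/2; y=float(np.clip(y,-.003,.003)); x=L[0]
assert abs(x+.037)<.008
P=lambda x,z,y=y:off(E0,YW,x,y,z)
gx=float(x)+.018;print(gx,y)
env.movel(P(gx,.034),velocity=.12,guard=12);st()
env.close_gripper(60);st();env.hold(.2);st()
env.movel(P(gx,.060),velocity=.05);st()
w=eyes.grab_frame('wrist');save(w['frame'],'w7.png');pickle.dump(w,open('w7.pkl','wb'))
t=eyes.grab_frame('scene');save(t['frame'],'s7.png');pickle.dump(t,open('s7.pkl','wb'))
im=cv2.imread('pics/s7.png')[165:275,185:305];w=cv2.imread('pics/w7.png')
cv2.imwrite('pics/c7.png',np.hstack([cv2.resize(im,(400,376),interpolation=cv2.INTER_CUBIC),w[:376,60:450]]))
E
```

```text
[-0.0361 -0.0284] [-0.0361  0.0315]
-0.0181 0.0015499999999999993
18.73 [ 0.4589 -0.0091  0.0345] 1.003 [-0.1  0.5  0.9]
19.09 [ 0.4588 -0.0091  0.0347] 0.71 [-0.5 -1.   5.6]
19.29 [ 0.4588 -0.0091  0.0346] 0.712 [-2.   0.3  5.1]
19.96 [ 0.4584 -0.0089  0.06  ] 0.711 [-0.6 -1.1 -0.6]
```

View pics/c7.png

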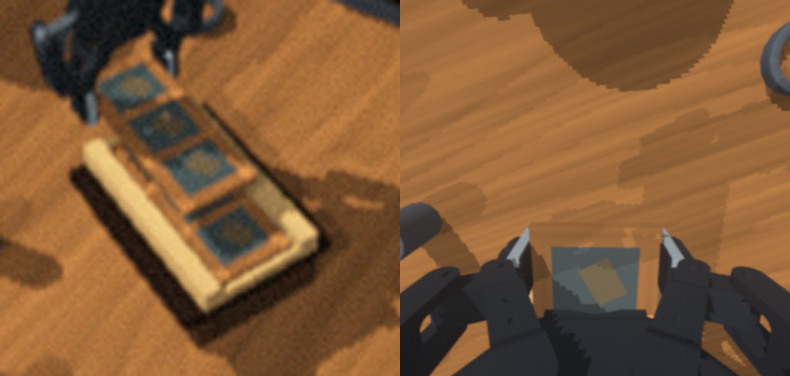

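The slide is pinched and lifted, looks level, and the lower ones stay. I'll check the sag numerically and refine the stage pose in both fixed views.

```bash
python3 - <<'E'
from h import *
import pickle
s=pickle.load(open('s7.pkl','rb'));fs=pickle.load(open('f0.pkl','rb'));t=fs['top'];s0=fs['scene']
im=cv2.cvtColor(s['frame'],cv2.COLOR_RGB2BGR)[165:275,185:305];k=4
b=cv2.resize(im,None,fx=k,fy=k,interpolation=cv2.INTER_CUBIC)
x0=-.0361;zt=.063+.0254
for (x,y) in((x0,.031),(x0,-.031),(x0+.15,-.031),(x0+.15,.031)):
    p=proj(s,off(E0,YW,x,y+.0015,zt));c=(int((p[0]-185+.5)*k),int((p[1]-165+.5)*k));cv2.circle(b,c,3,(0,0,255),1)
def ov(f,o,sz,k,seat=(.4852,.2795),yaw=7.2):
    i=cv2.resize(cv2.cvtColor(f['frame'],cv2.COLOR_RGB2BGR)[o[1]:o[1]+sz,o[0]:o[0]+sz],None,fx=k,fy=k,interpolation=cv2.INTER_CUBIC)
    for z,X0,X1,Y,c in((.05,-.023,.077,.044,(0,0,255)),(.058,.077,.09,.044,(0,255,0)),(.05,-.023,.077,.036,(255,0,255))):
        Q=np.array([proj(f,off(seat,yaw,x,y,z)) for x,y in((X0,Y),(X0,-Y),(X1,-Y),(X1,Y))])
        cv2.polylines(i,[((Q-np.array(o)+.5)*k).astype(int)],True,c,1)
    return i
A=ov(t,(134,180),66,6);B=ov(s0,(268,122),66,6)
cv2.imwrite('pics/sag.png',b);cv2.imwrite('pics/stg.png',np.hstack([A,B]))
E
```

```text
(no output)
```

View pics/sag.png

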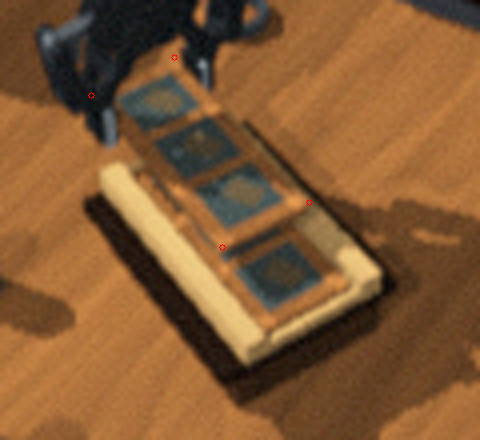

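View pics/stg.png

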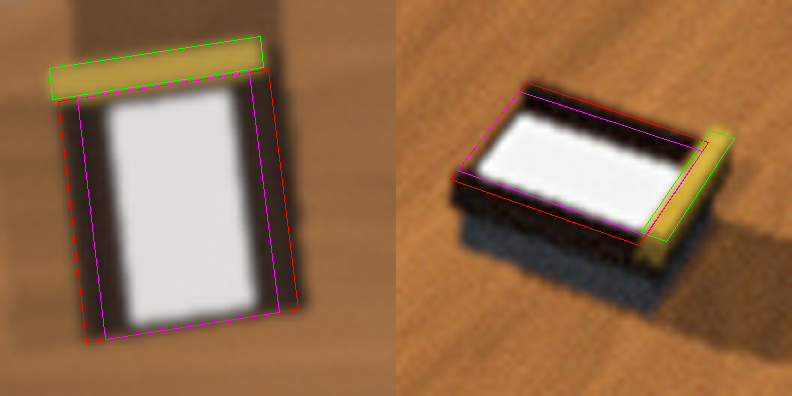

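Predicted slide corners match the picture to about 1 px, so it is level with no sag. The stage outline fits in both views to within 1–2 mm. Carrying the slide to a hover over the stage.

```bash
python3 - <<'E'
from h import *
import pickle
from bench import env,eyes,monitor
def st(): s=monitor.sense();print(round(s['clock'],2),s['position'].round(4),round(s['finger_gap'],3),s['contact_force'].round(1))
p=monitor.sense()['position']
env.movel([p[0],p[1],.13],velocity=.12)
seat=(.4852,.2795);S=lambda x,z:off(seat,7.2,x,0,z)
env.reach(S(-.061,.12),quat(97.2));st()
env.movel(S(-.061,.050),velocity=.1);st();env.hold(.2)
for n in('scene','top','wrist'):
    f=eyes.grab_frame(n);save(f['frame'],n+'8.png');pickle.dump(f,open(n+'8.pkl','wb'))
k=6;out=[]
for n,o in(('top',(134,175)),('scene',(262,112))):
    f=pickle.load(open(n+'8.pkl','rb'))
    b=cv2.resize(cv2.cvtColor(f['frame'],cv2.COLOR_RGB2BGR)[o[1]:o[1]+66,o[0]:o[0]+66],None,fx=k,fy=k,interpolation=cv2.INTER_CUBIC)
    for x,y in((.071,.031),(.071,-.031)):
        q=proj(f,off(seat,7.2,x,y,.043+.003+.0324));cv2.circle(b,tuple(int((q[i]-o[i]+.5)*k) for i in(0,1)),4,(0,0,255),1)
    out.append(b)
cv2.imwrite('pics/c8.png',np.hstack(out))
E
```

```text
21.88 [0.425  0.271  0.1198] 0.709 [ 0.3  0.2 -1.1]
22.73 [0.4251 0.2719 0.0505] 0.711 [ 0.1  0.1 -0.5]
```

View pics/c8.png

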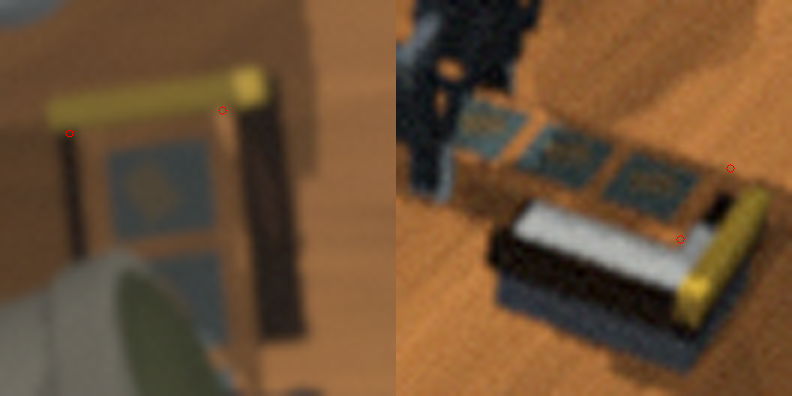

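View pics/scene8.png

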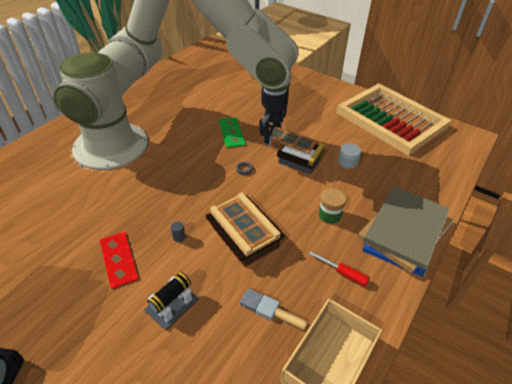

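```bash
python3 - <<'E'
from h import *
import pickle
out=[];k=11
seat=(.4852,.2795)
for n,o in(('top',(136,182)),('scene',(288,124))):
    f=pickle.load(open(n+'8.pkl','rb'))
    b=cv2.resize(cv2.cvtColor(f['frame'],cv2.COLOR_RGB2BGR)[o[1]:o[1]+36,o[0]:o[0]+36],None,fx=k,fy=k,interpolation=cv2.INTER_CUBIC)
    for x,y in((.071,.031),(.071,-.031),(.0,.031),(0,-.031)):
        q=proj(f,off(seat,7.2,x,y,.043+.003+.0324));cv2.circle(b,tuple(int((q[i]-o[i]+.5)*k) for i in(0,1)),3,(0,0,255),-1)
    out.append(b)
cv2.imwrite('pics/c9.png',np.hstack(out))
E
```

```text
(no output)
```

View pics/c9.png

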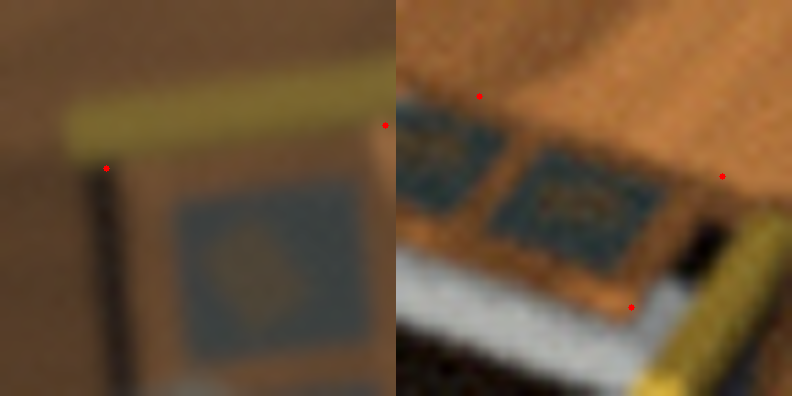

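Far corners agree with prediction to about 1.5 px (perhaps 3 mm of far-end sag), and the slide sits between the cheeks. Lowering with a guard.

```bash
python3 - <<'E'
from h import *
import pickle
from bench import env,eyes,monitor
def st(): s=monitor.sense();print(round(s['clock'],2),s['position'].round(4),round(s['finger_gap'],3),s['contact_force'].round(1))
seat=(.4852,.2795);S=lambda x,z:off(seat,7.2,x,0,z)
env.movel(S(-.061,.027),velocity=.06,guard=8);st()
print(env.movel(S(-.061,.0175),velocity=.02,guard=6));st();env.hold(.2);st()
for n in('scene','top'):
    f=eyes.grab_frame(n);save(f['frame'],n+'9.png');pickle.dump(f,open(n+'9.pkl','wb'))
k=8;out=[]
for n,o in(('top',(140,182)),('scene',(270,120))):
    f=pickle.load(open(n+'9.pkl','rb'))
    out.append(cv2.resize(cv2.cvtColor(f['frame'],cv2.COLOR_RGB2BGR)[o[1]:o[1]+49,o[0]:o[0]+49],None,fx=k,fy=k,interpolation=cv2.INTER_CUBIC))
cv2.imwrite('pics/c10.png',np.hstack(out))
E
```

```text
23.62 [0.4246 0.2718 0.0267] 0.708 [-0.3  0.2 -1.1]
True
24.18 [0.4246 0.2718 0.0173] 0.71 [-1.3 -0.6  5.7]
24.38 [0.4246 0.2718 0.0173] 0.709 [-0.3 -0.2  5.5]
```

View pics/c10.png

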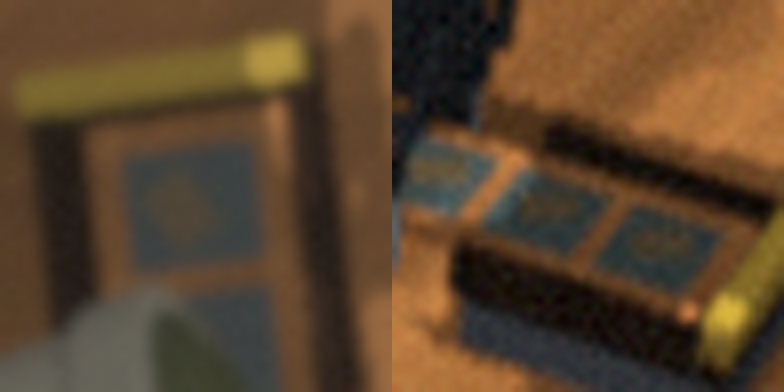

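The slide lies between the two dark cheeks, its far edge just short of the brass stop, with contact at the expected height. Releasing and retreating.

```bash
python3 - <<'E'
from h import *
import pickle
from bench import env,eyes,monitor
def st(): s=monitor.sense();print(round(s['clock'],2),s['position'].round(4),round(s['finger_gap'],3),s['contact_force'].round(1))
seat=(.4852,.2795)
env.release();st()
p=monitor.sense()['position']
env.movel([p[0],p[1],.20],velocity=.15);st()
env.reach([.40,.10,.27],quat(97.2));env.hold(.5);st()
for n in('scene','top'):
    f=eyes.grab_frame(n);save(f['frame'],n+'10.png');pickle.dump(f,open(n+'10.pkl','wb'))
k=6;out=[]
for n,o in(('top',(130,180)),('scene',(262,116))):
    f=pickle.load(open(n+'10.pkl','rb'))
    b=cv2.resize(cv2.cvtColor(f['frame'],cv2.COLOR_RGB2BGR)[o[1]:o[1]+66,o[0]:o[0]+66],None,fx=k,fy=k,interpolation=cv2.INTER_CUBIC)
    for x,y in((.071,.031),(.071,-.031),(-.079,.031),(-.079,-.031)):
        q=proj(f,off(seat,7.2,x,y,.046));cv2.circle(b,tuple(int((q[i]-o[i]+.5)*k) for i in(0,1)),3,(0,0,255),1)
    out.append(b)
cv2.imwrite('pics/c11.png',np.hstack(out))
E
```

```text
24.85 [0.4241 0.2716 0.0167] 1.0 [-0.3  0.   0.5]
26.23 [0.4237 0.2715 0.1993] 0.998 [ 0.1 -0.2 -0.3]
27.5 [0.4    0.1002 0.2699] 1.0 [-0.2  0.3  0.9]
```

View pics/c11.png

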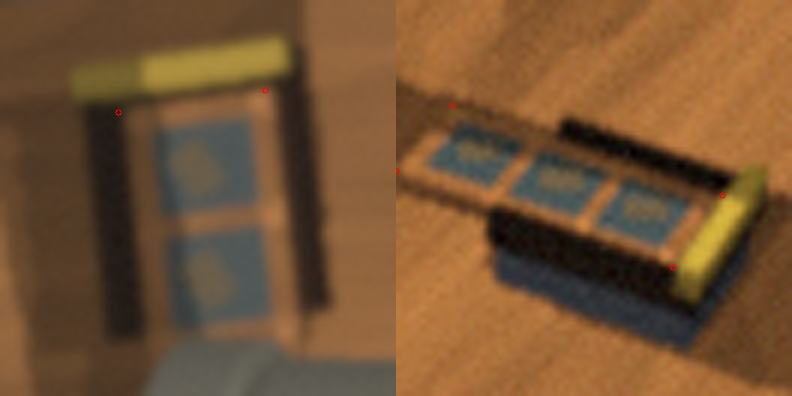

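View pics/scene10.png

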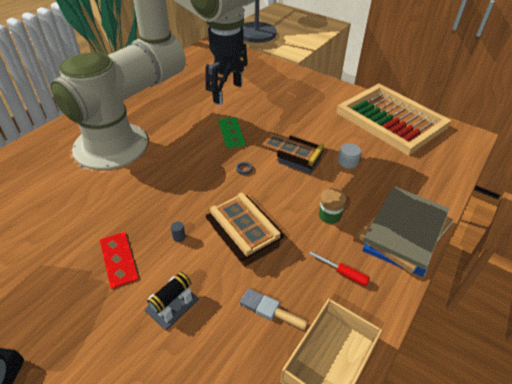

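View pics/top10.png

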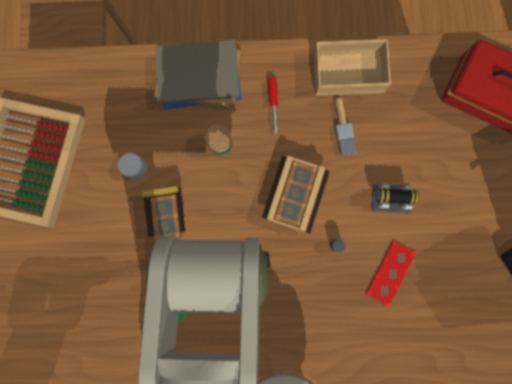

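```bash
python3 - <<'E'
from h import *
import pickle
c=(.541,-.293);out=[];k=8
for n,o in(('top',(365,173)),('scene',(142,268))):
    f=pickle.load(open(n+'10.pkl','rb'))
    b=cv2.resize(cv2.cvtColor(f['frame'],cv2.COLOR_RGB2BGR)[o[1]:o[1]+60,o[0]:o[0]+60][:49],None,fx=k,fy=k,interpolation=cv2.INTER_CUBIC)[:,:392*60//49]
    for y in(-.045,0,.045):
        q=proj(f,off(c,-4.3,0,y,.0515));cv2.circle(b,tuple(int((q[i]-o[i]+.5)*k) for i in(0,1)),4,(0,0,255),-1)
    out.append(b[:,:400])
cv2.imwrite('pics/c12.png',np.hstack(out))
a,b=pickle.load(open('f0.pkl','rb'))['scene']['frame'],pickle.load(open('scene10.pkl','rb'))['frame']
for nm,(x0,y0,x1,y1) in dict(can=(315,185,350,228),ring=(233,160,257,178),tube=(168,218,190,244),brush=(238,285,310,332),sd=(305,248,372,288),tin=(335,140,365,170)).items():
    print(nm,np.abs(a[y0:y1,x0:x1].astype(int)-b[y0:y1,x0:x1]).mean().round(1))
E
```

```text
can 12.7
ring 5.2
tube 3.4
brush 35.7
sd 36.0
tin 29.0
```

View pics/c12.png

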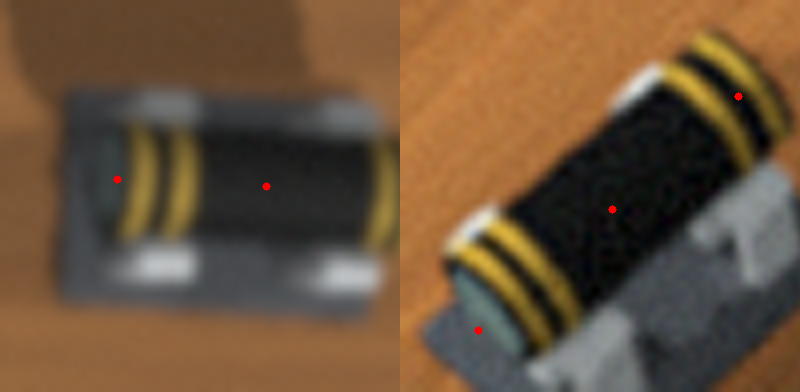

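Barrel and slide are in place. Bystanders sit at the same pixels as at the start: brush (275,309), screwdriver (340,268), tin (350,155), canister (332,205), ring (245,169), tube (178,232). The large brightness differences at the brush, screwdriver and tin look like lighting, since both fixed views are dimmer. Handing in.

```bash
python3 - <<'E'
from bench import job,monitor
print(job.hand_in(),monitor.sense()['clock'])
E
```

```text
the job is handed in; nothing more can be done
the job is handed in; nothing more can be done
```

The barrel is in the cradle and the top slide lies flat on the viewing stage. I handed the job in at about 28 s of the 67 s; no verdict is reported.

**What I did:** I laid the barrel in both V-grooves and let go. I then pushed the top slide's rear face from the far end of the rack until it overhung by about 37 mm. I pinched it there, carried it over, and set it between the cheeks about 6 mm short of the brass stop.

**Last checks:**
- **Slide:** it lies flat between the cheeks, within about 1 px of where it should be in the scene view. It touched down at the expected height.
- **Lower slides:** both appear to be still in the rack.
- **Barrel:** it rests in both grooves. The top and scene views disagreed by about 5 mm, in opposite directions, on its position along the grooves. The average is near centre and well within the 14 mm limit.
- **Bystanders:** by eye, all sit at the same pixels as at the start. My pixel-difference check was high for the brush, screwdriver and tin. I put that down to dimmer lighting in the later pictures.

**Unconfirmed:**
- **Open end:** the two ends of the rack look the same. I took the end facing the robot as the open one because the stage's free finger end also faces the robot and the table outside that edge is clear. If that is wrong, step 2 was not met.
- **Sag:** the slide's far end may have sagged about 3 mm while carried, but it lay flat once released.

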